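Fence the insert and set the clip nut

ROBOT

A 6-joint arm with a two-finger parallel gripper is mounted at the origin on the work surface. World frame = base frame: x ahead of the robot, y to its left, z up, the work surface at z = 0. Lengths are in mm, angles in rad, forces in N, time in s.
With the tool pointing down it reaches from about 275 to 1000 mm from the base axis. Payload 8.4 kg.
Tool frame: the origin (TCP) lies on the centre line of the jaws, within the pads' length; the fingertips stand r.tip_reach ahead of it and the grasp point (between the pads) lies 11 mm behind it (r.tip_reach is the distance from the TCP to the fingertips, in mm); z points along the fingers, y is the line along which they close (so a half turn about z gives the same grasp; the last joint's range is limited). The gripper opens to 85 mm and grips with 20 to 120 N. Pads are 22 mm wide; open, the fingers measure 114 mm over their backs; the gripper's body (76 mm by 85 mm) begins 54 mm behind the grasp point. The pads swing forward as they close: fully open they stand 13 mm farther back than shut.
Start: joints at [1.245, 0.353, 1.633, -0, 1.155, -0.002], TCP at [198.856, 592.524, 239.281] pointing down, gripper open.
Joint ranges: [-2.63, 2.63], [-0.92, 2.1], [0.06, 2.66], [-1.3, 4.44], [0, 2.69], [-3.02, 3.02]. Speed limits (rad/s): [2.22, 2.22, 2.79, 3.14, 3.14, 3.14].

INTERFACE

Orientations are given as [roll, pitch, yaw] about the fixed x, y, z axes, in that order (R = Rz(yaw) Ry(pitch) Rx(roll)).
In Python, from rig import r gives the robot as it stands.
- The arm moves only by the tool carry_out, never from a script. Its argument "targets" is a list of rows, each an object with "dp": the shift along the tool's x, y, z in mm, a list of three; "yaw": the turn about the tool's z in degrees. A call has 1 to 12 rows; each row is the pose to reach, as a shift and turn from the pose commanded when the call began, along the tool's axes at that moment; what a row does not reach only later rows make up. A row lasts 1/8 s, in which the tool goes at most 62.5 mm and 10.7 degrees, less where a joint would pass 70% of its speed; a pose out of reach is approached as far as the arm can. A call with a gripper value outside its range is refused whole. "fingers" is the opening, from -1 (shut) to 1 (fully open), so that 0 is half open, set as the call begins (left out, the last holds). The fingers move at their own pace and stop on an object; "grip_force" is the grip in N (left out, the last holds). Time passes only in rows, so rows that repeat a pose let the fingers close. It gives the time, the measured TCP pose, the force, the opening and the grip force at its end, in the units of the state.
- r.sense(): the state, without advancing time (a new reading comes with each control period).
- r.grab_frame(name): name is "scene" or "side" or "wrist"; returns the picture (400x640x3 uint8, red, green, blue); there is no depth.
- r.get_calibration(name): a dict with "fx", "fy", "cx", "cy" (pixels), "rvec" (rotation vector, rad) and "tvec" (3), from world to camera coordinates, as OpenCV has them. Camera axes: x right, y down, z forward; pixel columns grow to the right and rows downward; lengths in mm; the calibration is good to about 2 mm. A picture is of the moment at which its call begins: read the wrist's pose just before it. get_calibration takes no time and is no camera call; for the wrist camera it gives the pose at the moment of the call.
- r.sign_off(): hands the job in; it is judged then, once.
The state is a dict: "clock": time; "qpos": joint angles; "qvel": joint speeds; "joint_efforts": joint torques, N m; "eef_pos": TCP position; "tcp_rot": TCP orientation; "contact_force": force on the tool from outside, world axes, zero at the start; "wrist_torque": the same for the moment, N m; "opening": opening from 0.0 (shut) to 1.0 (fully open); "grasp_force": force on a finger pad.
Only numpy, scipy, OpenCV 4.12 (cv2) and the standard library are available. Lean on these libraries where they do the work, as an engineer would, in place of code of your own. Each camera call takes 0.05 s, during which the arm holds its last target. There are 200 camera calls.

TASK

Stand the straightedge on the plate of the clip stand, flush against the free long edge of the steel insert (the edge away from the backstop) so that it spans that whole edge, and let go of it. Then screw the stand's knurled clamp nut clockwise until it bottoms out, back it off a quarter turn, and finish with the gripper still holding the nut there, without letting go. The straightedge must still be flush at the end, and the other things on the bench stay where they are.

Things in the scene. Friction and masses are not known exactly. Their poses are not given: they have to be found in the camera images.
- straightedge_mid (a point): Centre (half-way up) of the loose steel straightedge, 0.3 kg, standing upright: a bar 160 mm long (its x), 14 thick (y), 18 high (z up), with a black rib grip centred on top, 80 long, 10 thick, 19 high (lower 1 mm sunk in the bar); 36 mm high in all, this point 18 mm above the underside. Both long faces are alike. Take it by the rib, across y.
- straightedge: The same straightedge, origin at the centre of its underside, same axes.
- insert_edge (a point): Middle of the foot of the insert's free long edge, on the plate's top (10 mm above the bench). y runs along the edge, x points into the insert (to the backstop), z up. The insert, clamped fast, is 90 mm long (y), 56 wide (x), 10 high; its edge face is the plane x = 0, y -45 to 45 mm. A straightedge standing flush and centred has its centre at x = -7, z = 18 mm.
- stand: The fixed clip stand, origin under it; axes as insert_edge, which lies at (-28, -40, 10) mm. Grey anodised plate x -75 to 85, y -130 to 130, 10 mm thick, bare along the insert's free edge. A backstop (top 24 mm above the bench) stands along the insert's other long edge; a steel spring leaf (top 23 mm) runs from under the nut onto the insert, staying over 30 mm from the free edge.
- nut_mid (a point): Centre of the knurled steel clamp nut, an upright cylinder 36 mm across and 30 high, at (58, 135) mm in x, y from insert_edge; z up is its axis. Home, its underside is 24 mm above the bench, the spring leaf (top 23 mm) just under it: keep fingertips 26 mm or more above the bench. A 14 mm stud rises through it to 66 mm. A dark dot on its top shows its turn.
- clamp_turn (a joint): Turn of the clamp nut in rad, growing clockwise seen from above as it screws down (2.5 mm per turn). 6.0 is bottomed out: it turns no farther. Starts 1.6 to 3.2 rad short of that. Light friction (about 0.06 N m) keeps it where it is left.
- clamp_nut: The clamp nut's washer with the nut on it, origin on the axis at the nut's underside; does not turn.
- loupe_a: red plastic loupe, a small upright cone-like cup, 38 mm across, 30 mm tall; bystander; origin at the centre of its underside
- loupe_b: second red plastic loupe, same size; bystander; origin at the centre of its underside
- bushing: bronze bushing standing on end, 32 mm outside diameter, 28 mm tall; bystander; origin at the centre of its underside
- jar: sealed amber jar, 54 mm diameter, 55 mm tall; bystander; origin at the centre of its underside
- stick_holder: lacquered wooden block 80 x 130 x 50 mm with polishing sticks standing to about 140 mm; bystander; origin at the centre of its underside
- felt_bob: grey felt bob, 44 mm across, 35 mm tall; bystander; origin at the centre of its underside
- brush: bench brush lying flat; bystander
Things that resemble listed ones, but are neither listed nor needed, are in the scene too. Leave any orange or yellow look-alike of the straightedge alone.

How it is judged:
By the outcome, as a careful person would: the job done as asked, in the order asked, and still so for the second after the job is handed in, while the arm keeps its last pose, push and grip.
It also fails if it takes over 61 s, if anything falls off the work surface, if the arm or the gripper's body presses on something with over 40 N, if the wrist force passes 120 N, or if a joint passes its speed limit or range.

## Working session

There is one attempt and no reset: what is moved stays moved. The work goes in short steps, Python scripts to look and compute and a tool call to move; the robot and the scene stay as the last step left them, time stands still between calls to the robot, and variables do not carry over. Pictures are saved under pics/ and viewed, at most 10 in all, crops included, and the job is handed in when it is done.

Besides the shell and the picture viewer there is one more tool, called as a command line: name --argument value ..., lists and objects as JSON in quotes. carry_out: Moves the arm, as the interface text tells. Its arguments: {"type":"object","properties":{"targets":{"type":"array","items":{"type":"object","properties":{"dp":{"type":"array","items":{"type":"number"}},"yaw":{"type":"number"}}}},"fingers":{"type":"number"},"grip_force":{"type":"number"}},"required":["targets"]}

```bash
mkdir -p pics; ls; cat > h.py <<'E'
import numpy as np, cv2
from rig import r
def cal(n):
    c=r.get_calibration(n); K=np.array([[c['fx'],0,c['cx']],[0,c['fy'],c['cy']],[0,0,1.]])
    return K,cv2.Rodrigues(np.array(c['rvec'],float))[0],np.array(c['tvec'],float).reshape(3)
def ray(C,px):
    K,R,t=C; d=R.T@np.linalg.inv(K)@np.array([px[0],px[1],1.]); return -R.T@t,d
def onz(C,px,z):
    o,d=ray(C,px); return o+d*(z-o[2])/d[2]
def proj(C,P):
    K,R,t=C; p=(K@(R@np.atleast_2d(P).T+t[:,None])).T; return p[:,:2]/p[:,2:]
def shot(n,f=None):
    C=cal(n); im=r.grab_frame(n)
    if f: cv2.imwrite('pics/'+f,cv2.cvtColor(im,cv2.COLOR_RGB2BGR))
    return C,im
E
python3 - <<'E'
from h import *
print(r.sense(), r.tip_reach)
a=[]
for n in ("scene","side","wrist"):
    C,im=shot(n,n+'0.png'); print(n,C[0][0,0],-C[1].T@C[2],C[1][2]); 
E
```

```text
pics
{'clock': 0.0, 'qpos': array([ 1.24461305e+00,  3.53618880e-01,  1.63412081e+00,  4.86278333e-06,
        1.15521647e+00, -2.38543641e-03]), 'qvel': array([ 0.00052988,  0.00150175,  0.00078303,  0.00134853, -0.00058109,
       -0.00034388]), 'joint_efforts': array([ 1.48369359e-04, -6.05254984e+01, -3.42081606e+01,  4.15534828e-05,
        9.10969247e-03, -1.49040511e-05]), 'eef_pos': array([198.69803185, 592.0877538 , 238.58566153]), 'tcp_rot': array([-3.14022917e+00, -7.69872609e-06,  2.81779284e+00]), 'contact_force': array([ 0.30454558,  0.21602957, -0.11005118]), 'wrist_torque': array([-0.00123337, -0.05473535,  0.00615624]), 'grasp_force': 0.0, 'opening': 1.0031900420277031} 8.0
scene 372.20777454940173 [1158.41180238  385.46728407  961.4294762 ] [-0.51100652 -0.35870839 -0.7811534 ]
side 481.7332474240823 [  63.61075449 -872.23989887 1072.68757395] [ 0.3550031   0.5994072  -0.71741467]
wrist 312.531053527235 [127.84598894 615.93465832 372.9780336 ] [ 0.27499252 -0.09278401 -0.95695885]
```

View pics/scene0.png

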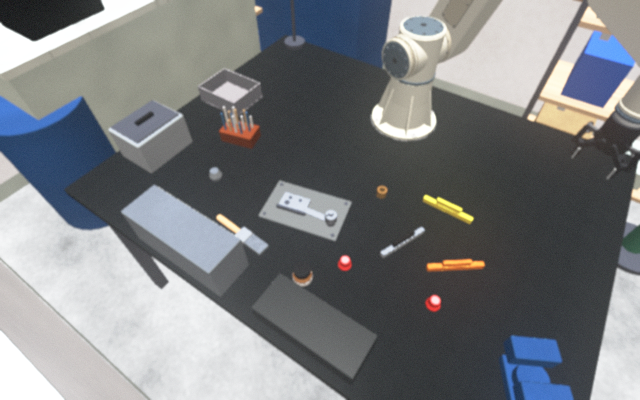

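View pics/side0.png

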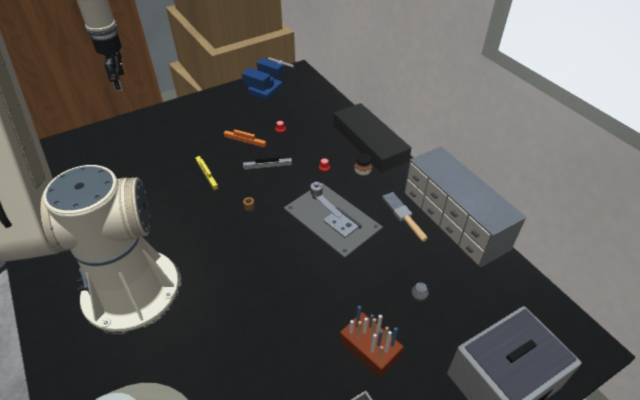

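The steel bar with the black rib is at scene (403,242) / side (267,162). The look-alikes are yellow (448,208) and orange (455,266). The stand is at scene (305,210), its nut at (331,216). The steel one fits the description. Next I get rough world positions and an enlarged crop.

```bash
python3 - <<'E'
from h import *
S=cal('scene');D=cal('side')
for k,z,p,q in [('edge',18,(403,242),(267,162)),('nut',50,(331,216),(317,188)),('plate1',10,(279,182),(347,253)),('plate2',10,(353,200),(381,227)),('plate3',10,(333,238),(312,182)),('plate4',10,(261,214),(285,209)),('insert',20,(293,203),(343,223)),('bush',28,(382,190),(249,202)),('loupe',15,(345,263),(324,164)),('jar',30,(303,276),(363,166))]:
    print(k,onz(S,p,z).round(),onz(D,q,z).round())
a=cv2.imread('pics/scene0.png')[170:290,250:490];b=cv2.imread('pics/side0.png')[120:260,190:400]
cv2.imwrite('pics/crop.png',np.vstack([cv2.resize(a,(600,300),interpolation=2),cv2.resize(b,(600,300),interpolation=2)]))
E
```

```text
edge [535. 258.  18.] [527. 252.  18.]
nut [594.  42.  50.] [590.  33.  50.]
plate1 [ 548. -197.   10.] [ 551. -197.   10.]
plate2 [476.  52.  10.] [ 688. -168.   10.]
plate3 [635.  76.  10.] [611. 100.  10.]
plate4 [ 687. -161.   10.] [481.  40.  10.]
insert [600. -98.  20.] [ 596. -105.   20.]
bush [400. 115.  28.] [394. 105.  28.]
loupe [689. 152.  15.] [685. 150.  15.]
jar [795.  81.  30.] [780.  62.  30.]
```

View pics/crop.png

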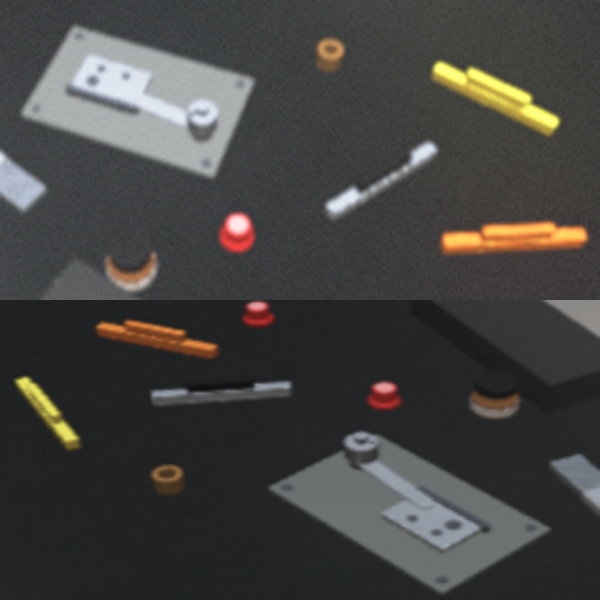

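The crop confirms it: the steel bar with the black rib is the target. The backstop lies on the insert's far (+x) side, so the free edge faces the robot. Next I work out the move to a viewing pose above the bar.

```bash
cat >> h.py <<'E'
from scipy.spatial.transform import Rotation as Rot
def togo(P,yaw=None,s=None):
    """tool-axis shift, and turn (deg) about tool z so that tool y lies along world angle yaw(rad), mod 180"""
    s=s or r.sense(); R=Rot.from_euler('xyz',s['tcp_rot']).as_matrix()
    d=R.T@(np.array(P)-s['eef_pos']); ty=np.arctan2(R[1,1],R[0,1])
    t=None if yaw is None else np.degrees(-(((yaw-ty)+np.pi/2)%np.pi-np.pi/2))
    return d.round(1),None if t is None else round(t,2)
E
python3 - <<'E'
from h import *
S=cal('scene');D=cal('side')
a=onz(S,(384,252),18)[:2];b=onz(S,(422,230),18)[:2];print(a,b,np.degrees(np.arctan2(*(b-a)[::-1])))
a=onz(D,(245,163),18)[:2];b=onz(D,(291,161),18)[:2];print(a,b,np.degrees(np.arctan2(*(b-a)[::-1])))
ang=np.arctan2(*(b-a)[::-1])
print(togo((531,255,200),ang+np.pi/2), r.sense()['qpos'])
E
```

```text
[596.90623266 227.73631566] [464.80990106 287.00664423] 155.83469390213963
[461.84513213 284.93464711] [597.13807972 215.87376694] -27.042238937635044
(array([-422.3, -213.9,   38.9]), np.float64(8.49)) [ 1.24462737e+00  3.53542642e-01  1.63397273e+00 -3.92589260e-05
  1.15515241e+00 -2.36640802e-03]
```

carry_out --targets '[{"dp": [-35, -18, 3], "yaw": 1}, {"dp": [-85, -43, 8], "yaw": 2}, {"dp": [-135, -68, 12], "yaw": 3}, {"dp": [-185, -94, 17], "yaw": 4}, {"dp": [-235, -119, 22], "yaw": 5}, {"dp": [-285, -144, 26], "yaw": 6}, {"dp": [-335, -170, 31], "yaw": 7}, {"dp": [-380, -192, 35], "yaw": 8}, {"dp": [-422, -214, 39], "yaw": 8.5}, {"dp": [-422, -214, 39], "yaw": 8.5}, {"dp": [-422, -214, 39], "yaw": 8.5}]'

```text
clock: 1.52
eef_pos: [530.4, 255.5, 200.0]
tcp_rot: [-3.141, -0.001, 2.669]
contact_force: [0.4, 0.0, -0.2]
opening: 0.998
grasp_force: 0.0
```

```bash
python3 - <<'E'
from h import *
C,im=shot('wrist','w1.png'); s=r.sense(); print(s['clock'],s['eef_pos'],s['tcp_rot'])
E
```

```text
1.575 [530.12738073 255.94381773 200.16453598] [-3.14139364e+00 -6.08096707e-04  2.66979067e+00]
```

View pics/w1.png

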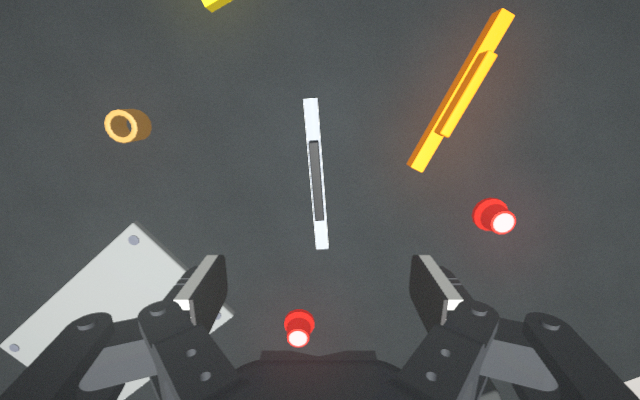

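The wrist view shows the bar running (311,98) to (321,249), with the dark rib at (317,180).

```bash
python3 - <<'E'
from h import *
im=cv2.cvtColor(cv2.imread('pics/w1.png'),cv2.COLOR_BGR2RGB);C=cal('wrist')
m=np.zeros(im.shape[:2],np.uint8); sub=im[85:260,290:345].min(2); m[85:260,290:345]=(sub>120)*255
print(sub[30,5:50],sub[150,5:50])
pts=cv2.findNonZero(m)[:,0].astype(float)+0
W=np.array([onz(C,p,18)[:2] for p in pts])
rc=cv2.minAreaRect(W.astype(np.float32)); print(rc); 
print(proj(C,[530,256,18]))
c=np.array(rc[0]); bx=cv2.boxPoints(rc); e=bx[1]-bx[0]; f=bx[2]-bx[1]; L=e if np.hypot(*e)>np.hypot(*f) else f
ang=np.arctan2(L[1],L[0]); print(c,np.degrees(ang)%180, togo((*c,100),ang+np.pi/2))
E
```

```text
[ 89  87  86  87  88  83  88  88  88 227 250 241 242 241 241 242 243 244
 246 245 243 241 241 203 108  85  89  87  88  91  92  86  86  91  88  90
  85  92  88  91  91  87  94  91  86] [ 91  87  90  87  87  85  92  88  87  88  90  91  87  83  86  86  86  89
  84 132 222 246 245 244 245 245 245 244 244 245 246 247 203  82  87  85
  88  91  86  91  86  90  91  89  91]
((527.1118774414062, 255.5177764892578), (15.27622127532959, 160.6632537841797), 67.3448715209961)
[[318.01793646 181.07667384]]
[527.11187744 255.51777649] 157.34488 (array([  2.4,  -1.7, 100.2]), np.float64(-4.38))
```

carry_out --targets '[{"dp": [2.4, -1.7, 25], "yaw": -3}, {"dp": [2.4, -1.7, 65], "yaw": -4.4}, {"dp": [2.4, -1.7, 105], "yaw": -4.4}, {"dp": [2.4, -1.7, 140], "yaw": -4.4}, {"dp": [2.4, -1.7, 158], "yaw": -4.4}, {"dp": [2.4, -1.7, 166], "yaw": -4.4}, {"dp": [2.4, -1.7, 170], "yaw": -4.4}, {"dp": [2.4, -1.7, 170], "yaw": -4.4}, {"dp": [2.4, -1.7, 170], "yaw": -4.4}]' --fingers -0.3 --grip_force 40

```text
clock: 2.7
eef_pos: [528.5, 255.2, 31.2]
tcp_rot: [3.14, 0.001, 2.746]
contact_force: [-0.1, -0.1, 0.9]
opening: 0.351
grasp_force: 0.0
```

```bash
python3 - <<'E'
from h import *
C,im=shot('wrist','w2.png'); s=r.sense(); print(s['clock'],s['eef_pos'],s['tcp_rot'],s['contact_force'],s['opening'])
E
```

```text
2.75 [528.43459465 255.12821406  31.0585323 ] [3.14062323e+00 8.35497730e-04 2.74607829e+00] [-0.10144909 -0.75169147 -0.2520263 ] 0.35433756965631774
```

View pics/w2.png

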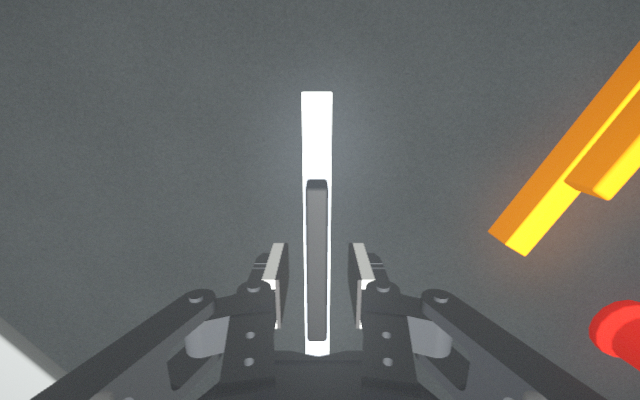

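The jaws straddle the rib (317,260), parallel and centred. I close, then lift.

carry_out --targets '[{"dp": [0, 0, 0], "yaw": 0}, {"dp": [0, 0, 0], "yaw": 0}, {"dp": [0, 0, 0], "yaw": 0}, {"dp": [0, 0, 0], "yaw": 0}, {"dp": [0, 0, -10], "yaw": 0}, {"dp": [0, 0, -40], "yaw": 0}, {"dp": [0, 0, -80], "yaw": 0}, {"dp": [0, 0, -110], "yaw": 0}, {"dp": [0, 0, -120], "yaw": 0}, {"dp": [0, 0, -120], "yaw": 0}]' --fingers -1 --grip_force 60

```text
clock: 4.0
eef_pos: [527.9, 255.0, 150.4]
tcp_rot: [3.141, 0.0, 2.746]
contact_force: [0.1, 0.5, -4.2]
opening: 0.092
grasp_force: 58.9
```

```bash
python3 - <<'E'
from h import *
s=r.sense(); print(s['clock'],s['eef_pos'],s['tcp_rot'],s['contact_force'],s['opening'],s['grasp_force'])
# refine bar pose in tool frame from wrist image
C,im=shot('wrist','w3.png')
# rough go-to above the stand for viewing
st=np.radians(16); print(togo((560,-60,230),st))
E
```

```text
4.0 [527.87164672 254.9504057  150.35300002] [3.14125081e+00 3.17296545e-04 2.74629498e+00] [ 0.08954169  0.51236198 -4.16138899] 0.09232716028573729 58.927382826805115
(array([-151.3, -277.9,  -80.4]), np.float64(51.35))
```

```bash
python3 - <<'E'
from h import *
print(togo((514,-157,220),np.radians(16)))
E
```

```text
(array([-146.2, -385.1,  -70.3]), np.float64(51.35))
```

carry_out --targets '[{"dp": [-8, -20, -10], "yaw": 3}, {"dp": [-23, -60, -30], "yaw": 9}, {"dp": [-40, -105, -50], "yaw": 16}, {"dp": [-57, -150, -70], "yaw": 23}, {"dp": [-74, -195, -70], "yaw": 30}, {"dp": [-91, -240, -70], "yaw": 37}, {"dp": [-108, -285, -70], "yaw": 44}, {"dp": [-125, -330, -70], "yaw": 49}, {"dp": [-138, -365, -70], "yaw": 51.4}, {"dp": [-146, -385, -70], "yaw": 51.4}, {"dp": [-146, -385, -70], "yaw": 51.4}, {"dp": [-146, -385, -70], "yaw": 51.4}]'

```text
clock: 5.55
eef_pos: [513.6, -156.4, 219.7]
tcp_rot: [-3.14, -0.001, 1.848]
contact_force: [-0.1, 1.0, -2.8]
opening: 0.095
grasp_force: 59.0
```

```bash
python3 - <<'E'
from h import *
s=r.sense(); C,im=shot('wrist','w4.png');np.savez('w4.npz',K=C[0],R=C[1],t=C[2]); print(s['clock'],s['eef_pos'],s['tcp_rot'],s['opening'])
E
```

```text
5.55 [ 513.60911977 -156.42146856  219.73197115] [-3.14044550e+00 -9.97196665e-04  1.84790140e+00] 0.09489027676053222
```

View pics/w4.png

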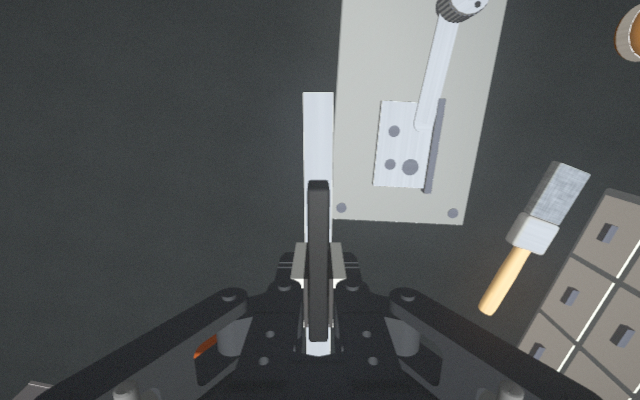

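The view shows the insert's free edge running (381,101) to (374,185), the plate corners at (333,218) and (462,224), and the nut at the top (460,5). The held bar sits at (318,220). Now I measure the edges with sub-pixel profiles.

```bash
cat >> h.py <<'E'
def profile_edge(g,p0,p1,n,half,pol):
    """subpixel strongest step (pol=+1 rising) along normal of segment p0->p1; returns pts"""
    p0,p1=np.array(p0,float),np.array(p1,float); d=(p1-p0)/np.linalg.norm(p1-p0); nn=np.array([-d[1],d[0]]) 
    s=np.arange(-half,half+.01,.25); out=[]
    for a in np.linspace(0,1,n):
        q=p0+(p1-p0)*a+s[:,None]*nn
        v=cv2.remap(g,q[:,0].astype(np.float32)[None],q[:,1].astype(np.float32)[None],cv2.INTER_LINEAR)[0]
        k=pol*np.gradient(cv2.GaussianBlur(v[None],(0,0),2)[0]); i=k.argmax(); w=np.clip(k[max(0,i-4):i+5],0,None)
        out.append(p0+(p1-p0)*a+nn*(w*s[max(0,i-4):i+5]).sum()/w.sum())
    return np.array(out,np.float32)
def fit(W):
    v=cv2.fitLine(np.array(W,np.float32),cv2.DIST_HUBER,0,.01,.01).ravel(); return v[2:],v[:2]
E
python3 - <<'E'
from h import *
z=np.load('w4.npz');C=(z['K'],z['R'],z['t']); g=cv2.imread('pics/w4.png',0).astype(np.float32)
for y in (120,145,170): print(g[y,366:392].astype(int))
print(g[195,330:345].astype(int), g[60:,:][:50:25,330:345].astype(int))
def line(p0,p1,zz,n=40,half=5):
    best=None
    a=profile_edge(g,p0,p1,n,half,-1)   # normal (-dy,dx)
    c,d=fit([onz(C,p,zz)[:2] for p in a]); return c,d
# going down image: normal points to left => bright right to dark left = falling
c,d=line((380.5,106),(374.5,180),20); cb,db=line((380.5,106),(374.5,180),10); print('ins',c,np.degrees(np.arctan2(d[1],d[0])),cb)
c2,d2=line((339.5,110),(334,208),10); print('plate left',c2,np.degrees(np.arctan2(d2[1],d2[0])))
c2b,d2b=line((342,5),(340,90),10); print('plate left up',c2b,np.degrees(np.arctan2(d2b[1],d2b[0])))
c3,d3=line((455,224),(345,219),10); 
b=profile_edge(g,(345,219),(455,224),40,5,-1);c3,d3=fit([onz(C,p,10)[:2] for p in b]); print('bot',c3,np.degrees(np.arctan2(d3[1],d3[0])))
n=np.array([-d2[1],d2[0]]); print('dist ins-plate', n@(c-c2), n@(cb-c2))
b=profile_edge(g,(380,187),(418,189),20,4,-1);ci,di=fit([onz(C,p,20)[:2] for p in b]); n=np.array([-d3[1],d3[0]]);print('ins near end',ci,np.degrees(np.arctan2(di[1],di[0])),n@(ci-c3))
E
```

```text
[197 197 196 195 195 195 196 197 196 197 196 187 156 151 201 218 217 216
 216 216 217 215 214 214 215 216]
[196 196 195 194 194 196 194 195 194 172 126 191 217 217 218 214 216 218
 218 215 217 216 217 218 215 217]
[193 192 194 192 195 193 184 153 189 215 216 217 215 217 220 219 217 218
 218 218 216 215 214 212 213 215]
[195 221 206 192 193 193 193 191 194 192 192 193 192 193 192] [[ 77  78  77  77  76  74  75  84 142 183 196 197 194 195 197]
 [ 76  79  78  80  77  81 127 177 193 198 197 198 197 197 197]]
ins [ 563.54083 -106.3652 ] -77.175224 [ 565.6593  -106.99649]
plate left [ 521.3042  -122.63908] -75.842415
plate left up [497.5223   -27.736012] -76.93549
bot [ 625.50226 -182.38335] 12.934027
dist ins-plate 44.934193 46.833904
ins near end [ 602.3187  -142.13617] 12.3144655 44.41519
```

The edge direction is about 103.0°. The edge middle is near (563.3, -104.7). I hover with a 5 mm gap.

```bash
python3 - <<'E'
from h import *
print(togo((551.9,-108.7,70),np.radians(13.0)))
E
```

```text
(array([ 35. ,  49.7, 149.8]), np.float64(2.93))
```

carry_out --targets '[{"dp": [10, 14, 10], "yaw": 1}, {"dp": [35, 50, 40], "yaw": 2.9}, {"dp": [35, 50, 80], "yaw": 2.9}, {"dp": [35, 50, 120], "yaw": 2.9}, {"dp": [35, 50, 150], "yaw": 2.9}, {"dp": [35, 50, 165], "yaw": 2.9}, {"dp": [35, 50, 173], "yaw": 2.9}, {"dp": [35, 50, 173], "yaw": 2.9}, {"dp": [35, 50, 173], "yaw": 2.9}]'

```text
clock: 6.72
eef_pos: [553.6, -109.3, 48.3]
tcp_rot: [3.14, 0.001, 1.798]
contact_force: [0.4, -0.6, -4.2]
opening: 0.096
grasp_force: 59.2
```

```bash
python3 - <<'E'
from h import *
s=r.sense(); C,im=shot('wrist','w5.png');np.savez('w5.npz',K=C[0],R=C[1],t=C[2]); print(s['clock'],s['eef_pos'],s['tcp_rot'],s['contact_force'],s['wrist_torque'])
print(proj(C,[563.3,-104.7,20]), proj(C,np.array([563.3,-104.7,20])+45*np.array([-.225,.974,0])), proj(C,np.array([556,-106,30])+80*np.array([-.225,.974,0])))
im=im[60:360,170:470];cv2.imwrite('pics/c5.png',cv2.resize(im[:,:,::-1],(600,600),interpolation=cv2.INTER_CUBIC))
E
```

```text
6.725 [ 553.61739558 -109.31365489   48.30082341] [3.14004744e+00 6.88323894e-04 1.79849826e+00] [ 0.35706369 -0.64439753 -4.20422321] [ 0.02439492  0.02070788 -0.03345408]
[[337.64233826 239.10666697]] [[339.26287255 159.88111865]] [[326.18208087  86.92569167]]
```

View pics/c5.png

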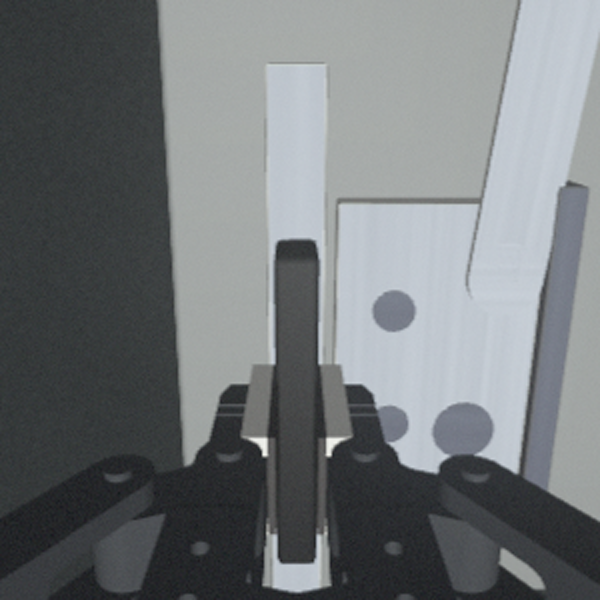

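The bar is parallel to the insert edge with a small gap: bar right side at crop x=327, insert edge at 337. I measure the gap and angle.

```bash
python3 - <<'E'
from h import *
z=np.load('w5.npz');C=(z['K'],z['R'],z['t']); g=cv2.imread('pics/w5.png',0).astype(np.float32)
for y in (110,190): print(g[y,298:345].astype(int))
def L(p0,p1,zz,pol): 
    c,d=fit([onz(C,p,zz)[:2] for p in profile_edge(g,p0,p1,40,3,pol)]); d=d if d[1]>0 else -d; return c,np.degrees(np.arctan2(d[1],d[0]))
n=np.array([np.cos(np.radians(13)),np.sin(np.radians(13))])
for k,a in dict(insert=((338.5,164),(338,232),20,-1),barR=((333.5,95),(332,175),35.3,1),barL=((303,95),(304,175),35.3,-1)).items():
    c,an=L(*a); print(k,c,an,n@c)
E
```

```text
[168 169 169 167 167 182 196 196 194 194 196 194 193 193 196 196 194 196
 196 197 199 199 198 199 197 199 197 195 195 196 194 194 195 194 200 186
 169 169 170 168 169 170 168 167 169 169 168]
[167 166 168 168 166 163 183 197 170 104  67  69  69  70  70  71  68  70
  72  73  72  71  71  71  73  74  73  74  72  67  65 110 176 201 186 167
 165 168 166 141 165 192 196 198 197 199 199]
insert [557.16547 -78.4347 ] 102.8973 525.2413830383097
barR [545.92865  -49.709476] 102.707985 520.7543348304416
barL [532.50195  -51.972145] 102.418724 507.1627737322848
```

carry_out --targets '[{"dp": [0, 0, 3], "yaw": 0}, {"dp": [0, 0, 5], "yaw": 0}, {"dp": [0, 0, 6], "yaw": 0}, {"dp": [0, 0, 7], "yaw": 0}, {"dp": [0, 0, 7], "yaw": 0}, {"dp": [0, 0, 7], "yaw": 0}]'

```text
clock: 7.52
eef_pos: [552.8, -109.2, 40.9]
tcp_rot: [-3.142, -0.0, 1.799]
contact_force: [-3.0, 0.6, 5.5]
opening: 0.098
grasp_force: 60.4
```

carry_out --targets '[{"dp": [0, 1, -0.7], "yaw": 0}, {"dp": [0, 2, -0.7], "yaw": 0}, {"dp": [0, 3, -0.7], "yaw": 0}, {"dp": [0, 3.5, -0.7], "yaw": 0}, {"dp": [0, 3.5, -0.7], "yaw": 0}]'

```text
clock: 8.15
eef_pos: [556.3, -108.4, 40.9]
tcp_rot: [3.142, -0.0, 1.799]
contact_force: [-0.4, 0.5, -2.7]
opening: 0.098
grasp_force: 59.5
```

```bash
python3 -c "
from h import *
s=r.sense();print(s['contact_force'],s['wrist_torque'],s['eef_pos'])"
```

```text
[-0.39501136  0.52876984 -2.6535402 ] [-0.08746357  0.17782852  0.01131004] [ 556.29899871 -108.36851458   40.91801148]
```

Now a small vertical offset and gentle push until contact.

carry_out --targets '[{"dp": [0, 0.5, 0.1], "yaw": 0}, {"dp": [0, 1.0, 0.1], "yaw": 0}, {"dp": [0, 1.4, 0.1], "yaw": 0}, {"dp": [0, 1.4, 0.1], "yaw": 0}]'

```text
clock: 8.65
eef_pos: [557.5, -108.1, 40.9]
tcp_rot: [-3.141, -0.0, 1.799]
contact_force: [-3.2, -2.1, 1.1]
opening: 0.101
grasp_force: 59.9
```

```bash
python3 -c "
from h import *
s=r.sense();print(s['contact_force'],s['wrist_torque'],s['eef_pos'])"
```

```text
[-3.15762208 -2.12701476  1.10398841] [-0.19470266  0.5995256   0.00949833] [ 557.50891957 -108.10991824   40.93318711]
```

carry_out --targets '[{"dp": [0, 0.4, 0], "yaw": 0}, {"dp": [0, 0.8, 0], "yaw": 0}, {"dp": [0, 0.8, 0], "yaw": 0}, {"dp": [0, 0.8, 0], "yaw": 0}]'

```text
clock: 9.15
eef_pos: [557.6, -108.0, 40.9]
tcp_rot: [-3.14, -0.0, 1.799]
contact_force: [-5.8, -2.9, 4.0]
opening: 0.099
grasp_force: 60.4
```

```bash
python3 -c "
from h import *
s=r.sense();print(s['contact_force'],s['wrist_torque'],s['eef_pos'],s['tcp_rot'])"
```

```text
[-5.77625235 -2.9093623   4.00799609] [-0.49958458  1.12537522 -0.04098721] [ 557.56900799 -108.04892487   40.91512652] [-3.14000270e+00 -2.46922835e-04  1.79871559e+00]
```

The bar is seated: force is about 6 N with almost no twist, so both ends are loaded. I relax slightly, then release.

carry_out --targets '[{"dp": [0, -0.4, -0.3], "yaw": 0}, {"dp": [0, -0.4, -0.3], "yaw": 0}, {"dp": [0, -0.4, -0.3], "yaw": 0}]' --grip_force 20

```text
clock: 9.52
eef_pos: [557.6, -108.0, 40.9]
tcp_rot: [-3.141, -0.0, 1.799]
contact_force: [-3.9, -3.4, -0.9]
opening: 0.098
grasp_force: 59.5
```

carry_out --targets '[{"dp": [0, 0, 0], "yaw": 0}, {"dp": [0, 0, 0], "yaw": 0}, {"dp": [0, 0, 0], "yaw": 0}, {"dp": [0, 0, 0], "yaw": 0}, {"dp": [0, 0, -15], "yaw": 0}, {"dp": [0, 0, -40], "yaw": 0}, {"dp": [0, 0, -70], "yaw": 0}, {"dp": [0, 0, -80], "yaw": 0}, {"dp": [0, 0, -80], "yaw": 0}, {"dp": [0, 0, -80], "yaw": 0}]' --fingers -0.4

```text
clock: 10.78
eef_pos: [557.4, -107.9, 120.3]
tcp_rot: [-3.14, -0.001, 1.798]
contact_force: [-0.3, 0.3, 0.8]
opening: 0.299
grasp_force: 0.0
```

```bash
python3 - <<'E'
from h import *
s=r.sense(); C,im=shot('wrist','w6.png');np.savez('w6.npz',K=C[0],R=C[1],t=C[2]); print(s['clock'],s['eef_pos'],s['tcp_rot'],s['contact_force'],s['wrist_torque'])
im=im[30:330,200:500];cv2.imwrite('pics/c6.png',cv2.resize(im[:,:,::-1],(600,600),interpolation=cv2.INTER_CUBIC))
E
```

```text
10.775 [ 557.39455509 -107.87346561  120.34010841] [-3.14042044e+00 -5.33881807e-04  1.79847678e+00] [-0.33728113  0.29176518  0.80330891] [-0.00056733 -0.01298768  0.00751454]
```

View pics/c6.png

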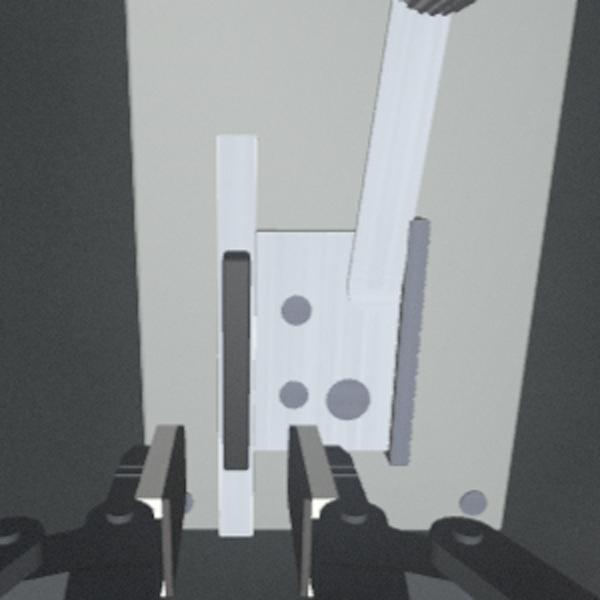

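The bar stands released against the insert edge: bar at crop rows 135–535, insert at 230–450, so it spans the whole edge. I check for any gap in pixel profiles.

```bash
python3 - <<'E'
from h import *
z=np.load('w6.npz');C=(z['K'],z['R'],z['t']); g=cv2.imread('pics/w6.png',0).astype(np.float32)
for y in (105,146,150,155,165,190,220,235,252,258,270): print(y,g[y,305:336].astype(int))
n=np.array([np.cos(np.radians(13)),np.sin(np.radians(13))])
def L(p0,p1,zz,pol): 
    c,d=fit([onz(C,p,zz)[:2] for p in profile_edge(g,p0,p1,60,3,pol)]); d=d if d[1]>0 else -d; return c,np.degrees(np.arctan2(d[1],d[0])),n@c
print('barL',L((308.5,100),(310,290),28,-1)); print('barRup',L((328.5,99),(328,143),28,1)); print('plateL',L((263.5,40),(271.5,230),10,-1))
E
```

```text
105 [190 190 190 212 220 212 211 211 210 211 211 212 213 215 216 215 215 215
 213 213 211 211 221 211 190 190 192 191 191 191 191]
146 [190 189 191 198 209 212 211 212 211 213 213 212 214 214 214 216 215 214
 215 212 213 213 187 195 216 218 216 217 215 215 216]
150 [190 188 189 197 211 214 213 211 212 214 213 213 213 214 215 215 215 214
 214 214 214 212 197 201 215 214 215 215 213 214 216]
155 [189 187 189 197 209 212 213 189 147 134 137 133 136 136 135 135 136 137
 170 204 214 214 197 202 215 216 215 216 214 214 216]
165 [189 189 188 193 207 185 116  94 102 101 102 102 102 104 103 102 105 104
 101  89 154 203 199 203 214 216 215 214 213 213 215]
190 [186 186 186 182 202 186 117  91  96  99  98  98 101  98  95 100 101 103
  93  81 187 227 229 218 214 214 215 214 214 216 215]
220 [185 185 184 170 197 203 148  84  91  91  93  93  92  86  88  92  91  95
  86 101 193 205 202 212 212 214 214 214 214 217 218]
235 [184 181 184 168 196 203 147  79  86  86  89  86  90  87  90  91  88  94
  81 125 199 204 200 213 213 213 214 212 213 216 216]
252 [182 183 184 182 217 223 171  75  80  79  83  83  83  82  82  82  81  85
  77 122 197 203 201 211 211 214 212 214 215 218 217]
258 [183 181 181 182 216 224 173  74  81  81  81  81  79  79  81  80  82  81
  74 157 207 190 171 182 182 183 180 183 182 182 181]
270 [180 180 180 180 214 223 216 215 215 215 215 217 216 215 215 214 214 216
 217 218 217 189 169 181 181 181 181 181 179 180 183]
barL (array([ 547.36694, -100.32147], dtype=float32), np.float32(102.91214), np.float64(510.77054312485706))
barRup (array([549.36633, -45.66064], dtype=float32), np.float32(102.10669), np.float64(525.0147002124445))
plateL (array([508.50183, -74.59631], dtype=float32), np.float32(102.8743), np.float64(478.6884427014484))
```

The bar's measured angle (102.91°) matches the insert edge (102.90°) and there is no gap line, so it is flush. Next is the nut: I move above it and pre-turn counter-clockwise so that one grip covers the whole turn.

carry_out --targets '[{"dp": [10, 5, -10], "yaw": -4}, {"dp": [35, 17, -25], "yaw": -14}, {"dp": [65, 31, -40], "yaw": -24}, {"dp": [95, 45, -40], "yaw": -34}, {"dp": [120, 57, -40], "yaw": -44}, {"dp": [137, 65, -40], "yaw": -54}, {"dp": [137, 65, -40], "yaw": -64}, {"dp": [137, 65, -40], "yaw": -74}, {"dp": [137, 65, -40], "yaw": -84}, {"dp": [137, 65, -40], "yaw": -94}, {"dp": [137, 65, -40], "yaw": -100}, {"dp": [137, 65, -40], "yaw": -100}]' --fingers 0.4

```text
clock: 12.32
eef_pos: [589.9, 40.1, 160.1]
tcp_rot: [3.141, -0.002, -2.74]
contact_force: [0.1, 0.0, -0.5]
opening: 0.703
grasp_force: 0.0
```

carry_out --targets '[{"dp": [0, 0, 0], "yaw": -8}, {"dp": [0, 0, 0], "yaw": -18}, {"dp": [0, 0, 0], "yaw": -28}, {"dp": [0, 0, 0], "yaw": -38}, {"dp": [0, 0, 0], "yaw": -46}, {"dp": [0, 0, 0], "yaw": -46}, {"dp": [0, 0, 0], "yaw": -46}]'

```text
clock: 13.2
eef_pos: [590.2, 40.1, 160.9]
tcp_rot: [3.141, -0.0, -1.941]
contact_force: [-0.2, -0.1, 0.0]
opening: 0.7
grasp_force: 0.0
```

```bash
python3 - <<'E'
from h import *
s=r.sense(); C,im=shot('wrist','w7.png');np.savez('w7.npz',K=C[0],R=C[1],t=C[2]); print(s['clock'],s['eef_pos'],s['tcp_rot'],s['opening'],s['qpos'])
print(proj(C,[589.7,39.9,54]),proj(C,[589.7,39.9,66]))
E
```

```text
13.2 [590.24114258  40.14037487 160.85413126] [ 3.14106609e+00 -2.23164282e-04 -1.94069740e+00] 0.6998289208684133 [ 6.53555803e-02  3.86975356e-01  1.77625180e+00  2.36956772e-05
  9.78937062e-01 -2.70634917e+00]
[[317.44044772 201.10114829]] [[317.42353988 205.65206408]]
```

View pics/w7.png

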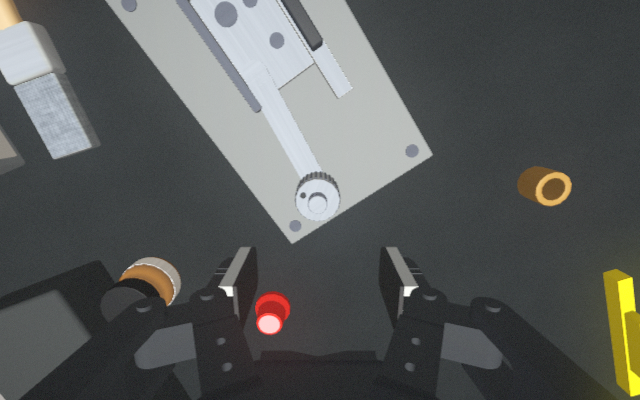

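The nut top is at (318,200), matching the predicted (317.4,201.1); its dot is at (303,196). I descend.

carry_out --targets '[{"dp": [0, 0, 25], "yaw": 0}, {"dp": [0, 0, 60], "yaw": 0}, {"dp": [0, 0, 90], "yaw": 0}, {"dp": [0, 0, 110], "yaw": 0}, {"dp": [0, 0, 119], "yaw": 0}, {"dp": [0, 0, 122], "yaw": 0}, {"dp": [0, 0, 122], "yaw": 0}, {"dp": [0, 0, 122], "yaw": 0}]'

```text
clock: 14.25
eef_pos: [591.0, 40.2, 40.0]
tcp_rot: [-3.14, 0.001, -1.937]
contact_force: [-0.4, 0.1, 0.2]
opening: 0.7
grasp_force: 0.0
```

carry_out --targets '[{"dp": [0, 0, 0], "yaw": 0}, {"dp": [0, 0, 0], "yaw": 0}, {"dp": [0, 0, 0], "yaw": 0}, {"dp": [0, 0, 0], "yaw": 0}, {"dp": [0, 0, 0], "yaw": 0}]' --fingers -1 --grip_force 60

```text
clock: 14.88
eef_pos: [590.9, 40.1, 39.9]
tcp_rot: [-3.141, 0.0, -1.936]
contact_force: [0.3, -0.7, 5.1]
opening: 0.403
grasp_force: 59.1
```

```bash
python3 -c "
from h import *
s=r.sense();print(s['contact_force'],s['wrist_torque'],s['eef_pos'],np.degrees(s['tcp_rot'][2]),s['qpos'],s['opening'])"
```

```text
[ 0.3316124  -0.65018053  5.12644699] [-0.10321376  0.22041051 -0.02139237] [590.86973349  40.11680297  39.93076083] -110.95241324951347 [ 6.53050876e-02  5.54193669e-01  1.84042912e+00 -1.23661679e-04
  7.45927197e-01 -2.71050801e+00] 0.4027030639655142
```

carry_out --targets '[{"dp": [0, 0, 0], "yaw": 4}, {"dp": [0, 0, 0.1], "yaw": 12}, {"dp": [0, 0, 0.1], "yaw": 20}, {"dp": [0, 0, 0.2], "yaw": 28}, {"dp": [0, 0, 0.2], "yaw": 36}, {"dp": [0, 0, 0.3], "yaw": 44}, {"dp": [0, 0, 0.4], "yaw": 52}, {"dp": [0, 0, 0.4], "yaw": 60}, {"dp": [0, 0, 0.5], "yaw": 68}, {"dp": [0, 0, 0.5], "yaw": 76}, {"dp": [0, 0, 0.5], "yaw": 80}, {"dp": [0, 0, 0.5], "yaw": 80}]'

```text
clock: 16.38
eef_pos: [591.7, 38.8, 39.5]
tcp_rot: [-3.14, 0.003, 2.95]
contact_force: [2.5, -7.8, 3.2]
opening: 0.398
grasp_force: 59.3
```

```bash
cat > st.py <<'E'
from h import *
s=r.sense();print(s['clock'],s['contact_force'].round(1),s['wrist_torque'].round(3),s['eef_pos'].round(1),np.degrees(s['tcp_rot'][2]).round(2),s['qpos'].round(4)[5],s['opening'].round(3))
E
python3 st.py
```

```text
Traceback (most recent call last):
  File "st.py", line 2, in <module>
    s=r.sense();print(s['clock'],s['contact_force'].round(1),s['wrist_torque'].round(3),s['eef_pos'].round(1),np.degrees(s['tcp_rot'][2]).round(2),s['qpos'].round(4)[5],s['opening'].round(3))
                                                                                                                                                                         ^^^^^^^^^^^^^^^^^^
AttributeError: 'float' object has no attribute 'round'
```

```bash
sed -i "s/s\['opening'\].round(3)/round(float(s['opening']),3)/" st.py; python3 st.py; python3 -c "
from h import *
s=r.sense();print(Rot.from_euler('xyz',s['tcp_rot']).as_matrix().T@np.array([.8,-1.3,0]))"
```

```text
16.375 [ 2.5 -7.8  3.2] [-1.537 -0.324 -0.057] [591.7  38.8  39.5] 169.02 -1.3132 0.398
[-1.03292131 -1.12385745  0.00424307]
```

carry_out --targets '[{"dp": [-0.3, -0.4, 0], "yaw": 3}, {"dp": [-0.7, -0.9, 0], "yaw": 6}, {"dp": [-0.7, -0.9, 0.1], "yaw": 10}, {"dp": [-0.7, -0.9, 0.1], "yaw": 14}, {"dp": [-0.7, -0.9, 0.1], "yaw": 17}, {"dp": [-0.7, -0.9, 0.1], "yaw": 20}, {"dp": [-0.7, -0.9, 0.1], "yaw": 20}]'

```text
clock: 17.25
eef_pos: [591.5, 38.2, 39.3]
tcp_rot: [-3.141, 0.002, 2.601]
contact_force: [-0.3, -6.7, 4.0]
opening: 0.398
grasp_force: 59.5
```

```bash
python3 st.py
```

```text
17.25 [-0.3 -6.7  4. ] [-0.981 -0.027 -0.055] [591.5  38.2  39.3] 149.02 -0.9661 0.398
```

carry_out --targets '[{"dp": [-0.3, -0.5, 0], "yaw": 3}, {"dp": [-0.5, -0.9, 0], "yaw": 7}, {"dp": [-0.5, -0.9, 0.1], "yaw": 11}, {"dp": [-0.5, -0.9, 0.1], "yaw": 15}, {"dp": [-0.5, -0.9, 0.1], "yaw": 18}, {"dp": [-0.5, -0.9, 0.1], "yaw": 20}, {"dp": [-0.5, -0.9, 0.1], "yaw": 20}]'

```text
clock: 18.12
eef_pos: [592.3, 36.6, 39.3]
tcp_rot: [3.141, 0.003, 2.253]
contact_force: [2.5, -10.4, 3.6]
opening: 0.4
grasp_force: 59.9
```

```bash
python3 st.py
```

```text
18.125 [  2.5 -10.4   3.6] [-1.644 -0.306 -0.093] [592.3  36.6  39.3] 129.06 -0.619 0.4
```

The nut sits about 2 mm off the TCP along the pads, so the TCP has to orbit. I correct the sideways offset while turning on.

carry_out --targets '[{"dp": [-0.4, -0.3, 0], "yaw": 0}, {"dp": [-0.8, -0.6, 0], "yaw": 0}, {"dp": [-1.2, -0.9, 0], "yaw": 0}, {"dp": [-1.2, -0.9, 0], "yaw": 3}, {"dp": [-1.2, -0.9, 0], "yaw": 6}, {"dp": [-1.2, -0.9, 0], "yaw": 6}]'

```text
clock: 18.88
eef_pos: [591.1, 37.6, 39.1]
tcp_rot: [3.141, -0.001, 2.146]
contact_force: [-0.5, 4.7, 6.8]
opening: 0.4
grasp_force: 60.8
```

```bash
python3 st.py
```

```text
18.875 [-0.5  4.7  6.8] [ 0.746  0.051 -0.09 ] [591.1  37.6  39.1] 122.98 -0.5168 0.4
```

carry_out --targets '[{"dp": [0.2, 0.2, 0], "yaw": 3}, {"dp": [0.2, 0.2, 0], "yaw": 6}, {"dp": [0.2, 0.2, 0.1], "yaw": 9}, {"dp": [0.2, 0.2, 0.1], "yaw": 12}, {"dp": [0.2, 0.2, 0.1], "yaw": 15}, {"dp": [0.2, 0.2, 0.1], "yaw": 15}]'

```text
clock: 19.62
eef_pos: [591.2, 36.0, 38.9]
tcp_rot: [3.142, 0.001, 1.886]
contact_force: [1.1, -8.6, 6.8]
opening: 0.398
grasp_force: 61.0
```

```bash
python3 st.py
```

```text
19.625 [ 1.1 -8.6  6.8] [-1.267  0.08  -0.039] [591.2  36.   38.9] 108.04 -0.2544 0.398
```

carry_out --targets '[{"dp": [-0.4, 0, 0], "yaw": 3}, {"dp": [-0.7, 0, 0], "yaw": 6}, {"dp": [-0.7, 0, 0.1], "yaw": 9}, {"dp": [-0.7, 0, 0.1], "yaw": 12}, {"dp": [-0.7, 0, 0.1], "yaw": 12}]'

```text
clock: 20.25
eef_pos: [590.7, 36.9, 38.6]
tcp_rot: [-3.141, -0.001, 1.675]
contact_force: [-2.4, 2.4, 5.9]
opening: 0.399
grasp_force: 61.6
```

```bash
python3 st.py
```

```text
20.25 [-2.4  2.4  5.9] [ 0.354  0.254 -0.074] [590.7  36.9  38.6] 95.99 -0.0461 0.399
```

carry_out --targets '[{"dp": [0, 0, 0], "yaw": 3}, {"dp": [0, 0, 0.1], "yaw": 6}, {"dp": [0, 0, 0.1], "yaw": 9}, {"dp": [0, 0, 0.1], "yaw": 12}, {"dp": [0, 0, 0.1], "yaw": 12}]'

```text
clock: 20.88
eef_pos: [590.0, 35.3, 38.4]
tcp_rot: [-3.139, 0.002, 1.468]
contact_force: [-3.6, -7.3, 7.2]
opening: 0.4
grasp_force: 62.1
```

```bash
python3 st.py
```

```text
20.875 [-3.6 -7.3  7.2] [-1.249  0.631  0.55 ] [590.   35.3  38.4] 84.11 0.1625 0.4
```

Torque jumped to +0.55 N m, so the nut has bottomed. I confirm with a bit more turn.

carry_out --targets '[{"dp": [-0.4, 0, 0], "yaw": 1}, {"dp": [-0.4, 0, 0], "yaw": 2}, {"dp": [-0.4, 0, 0], "yaw": 2}]'

```text
clock: 21.25
eef_pos: [589.9, 35.2, 38.3]
tcp_rot: [-3.139, 0.002, 1.435]
contact_force: [-4.4, -4.6, 8.4]
opening: 0.402
grasp_force: 62.1
```

```bash
python3 st.py
```

```text
21.25 [-4.4 -4.6  8.4] [-0.792  0.729  1.263] [589.9  35.2  38.3] 82.21 0.1954 0.402
```

carry_out --targets '[{"dp": [0, 0, 0], "yaw": -1}, {"dp": [0, 0, 0], "yaw": -2}, {"dp": [0, 0, 0], "yaw": -2}]'

```text
clock: 21.62
eef_pos: [590.0, 35.2, 38.4]
tcp_rot: [-3.14, 0.001, 1.469]
contact_force: [-3.3, -5.2, 8.2]
opening: 0.399
grasp_force: 62.1
```

```bash
python3 st.py
```

```text
21.625 [-3.3 -5.2  8.2] [-0.866  0.589  0.639] [590.   35.2  38.4] 84.16 0.1609 0.399
```

No slip: stiffness is about 0.35 N m/deg and the bottom is at yaw ≈ 85.9°. A quarter turn back, with the small friction lag added, is yaw ≈ 176.3°.

carry_out --targets '[{"dp": [0.1, 0.1, 0], "yaw": -4}, {"dp": [0.4, 0.2, -0.1], "yaw": -12}, {"dp": [0.7, 0.3, -0.1], "yaw": -20}, {"dp": [1.0, 0.4, -0.2], "yaw": -28}, {"dp": [1.2, 0.5, -0.2], "yaw": -36}, {"dp": [1.5, 0.6, -0.3], "yaw": -44}, {"dp": [1.7, 0.7, -0.3], "yaw": -50}, {"dp": [1.7, 0.7, -0.3], "yaw": -50}]'

```text
clock: 22.62
eef_pos: [592.9, 36.3, 38.9]
tcp_rot: [3.141, 0.002, 2.342]
contact_force: [2.8, -9.5, 2.5]
opening: 0.396
grasp_force: 61.5
```

```bash
python3 st.py
```

```text
22.625 [ 2.8 -9.5  2.5] [-1.546 -0.426  0.041] [592.9  36.3  38.9] 134.18 -0.7097 0.396
```

carry_out --targets '[{"dp": [0, 0, 0], "yaw": -4}, {"dp": [0.1, 0.1, -0.1], "yaw": -12}, {"dp": [0.3, 0.3, -0.1], "yaw": -20}, {"dp": [0.5, 0.5, -0.2], "yaw": -28}, {"dp": [0.7, 0.7, -0.2], "yaw": -36}, {"dp": [0.7, 0.7, -0.3], "yaw": -41}, {"dp": [0.7, 0.7, -0.3], "yaw": -42.1}, {"dp": [0.7, 0.7, -0.3], "yaw": -42.1}, {"dp": [0.7, 0.7, -0.3], "yaw": -42.1}]'

```text
clock: 23.75
eef_pos: [594.0, 38.5, 39.3]
tcp_rot: [3.141, 0.004, 3.075]
contact_force: [6.5, -1.4, -0.5]
opening: 0.401
grasp_force: 61.3
```

```bash
python3 st.py; python3 - <<'E'
from h import *
C,im=shot('wrist','w8.png');shot('side','s8.png');a=cv2.imread('pics/s8.png')[120:260,190:400]
b=cv2.imread('pics/w8.png')
cv2.imwrite('pics/c8.png',np.vstack([cv2.resize(b,(480,300)),cv2.resize(a,(480,300))]))
E
```

```text
23.75 [ 6.5 -1.4 -0.5] [-0.297 -1.028  0.046] [594.   38.5  39.3] 176.16 -1.4413 0.401
```

View pics/c8.png

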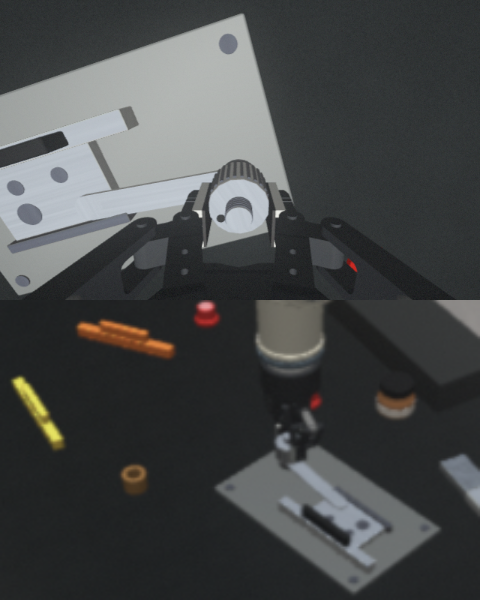

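Both views show the bar still flush and the nut held, with the dot at wrist pixel ≈(295,290). I check for grip slip by comparing the dot angle relative to the tool before and after.

```bash
python3 - <<'E'
from h import *
def dot(f,C,yaw,box,z):
    g=cv2.imread('pics/'+f,0); x0,y0,x1,y1=box; s=g[y0:y1,x0:x1]
    m=(s<100).astype(np.uint8); k,l,st,ce=cv2.connectedComponentsWithStats(m)
    for i in range(1,k):
        if 5<st[i,4]<400:
            p=ce[i]+[x0,y0]; P=onz(C,p,z)[:2]
            for N in ((590.2,38.2),(589.7,39.9),(592,39)):
                v=P-N; print(f,p.round(1),st[i],N,P.round(1),np.hypot(*v).round(1),np.degrees(np.arctan2(v[1],v[0])).round(1),'rel',(np.degrees(np.arctan2(v[1],v[0]))-yaw).round(1)%360)
z=np.load('w7.npz');dot('w7.png',(z['K'],z['R'],z['t']),np.degrees(-1.9407),(297,188,312,203),54.7)
dot('w8.png',cal('wrist'),176.16,(283,278,306,302),54)
E
```

```text
w7.png [302.9 195.9] [4 6 4 4 8] (590.2, 38.2) [598.9  31.4] 11.0 -38.0 rel 73.2
w7.png [302.9 195.9] [4 6 4 4 8] (589.7, 39.9) [598.9  31.4] 12.5 -42.7 rel 68.5
w7.png [302.9 195.9] [4 6 4 4 8] (592, 39) [598.9  31.4] 10.3 -47.7 rel 63.5
w8.png [302.1 279.1] [18  0  4  4  9] (590.2, 38.2) [590.5  32. ] 6.2 -87.1 rel 96.80000000000001
w8.png [302.1 279.1] [18  0  4  4  9] (589.7, 39.9) [590.5  32. ] 7.9 -84.1 rel 99.80000000000001
w8.png [302.1 279.1] [18  0  4  4  9] (592, 39) [590.5  32. ] 7.1 -102.1 rel 81.80000000000001
w8.png [294.2 290.8] [ 6  9 11  9 80] (590.2, 38.2) [596.1  28.1] 11.7 -59.8 rel 124.0
w8.png [294.2 290.8] [ 6  9 11  9 80] (589.7, 39.9) [596.1  28.1] 13.4 -61.6 rel 122.19999999999999
w8.png [294.2 290.8] [ 6  9 11  9 80] (592, 39) [596.1  28.1] 11.6 -69.5 rel 114.4
```

The dot shows about 50° of relative slip between gripper and nut at some point, so the back-off can't be trusted. I redo the tightening with a stronger grip and track the dot by camera at each step.

```bash
cat > tk.py <<'E'
from h import *
import sys
f=sys.argv[1]; s=r.sense(); C,im=shot('wrist',f)
g=cv2.cvtColor(im,cv2.COLOR_RGB2GRAY); x0,y0,x1,y1=265,225,375,340; m=(g[y0:y1,x0:x1]<100).astype(np.uint8)
k,l,st,ce=cv2.connectedComponentsWithStats(m); R=Rot.from_euler('xyz',s['tcp_rot']).as_matrix()
print('yaw',np.degrees(s['tcp_rot'][2]).round(2),'F',s['contact_force'].round(1),'T',s['wrist_torque'].round(3),'j6',s['joint_efforts'][5].round(3),'p',s['eef_pos'].round(1),'q6',s['qpos'][5].round(3),round(s['clock'],2))
for i in range(1,k):
    if 30<st[i,4]<250 and st[i,2]<20 and st[i,3]<20:
        p=ce[i]+[x0,y0]; T=(R.T@(onz(C,p,54)-s['eef_pos']))[:2]; print(p.round(1),st[i,2:],'tool xy',T.round(1))
E
python3 tk.py w9.png
```

```text
yaw 176.16 F [ 7.2 -2.4 -1.1] T [-0.374 -1.029  0.042] j6 0.044 p [594.   38.5  39.3] q6 -1.441 23.85
[296.1 232.4] [ 7 16 76] tool xy [24.8 -8.9]
[303.8 230.3] [ 6 12 55] tool xy [25.8 -5.7]
[312.8 229.2] [ 5 10 44] tool xy [26.3 -2. ]
[322. 229.] [ 5  9 45] tool xy [26.3  1.8]
[330.8 230.1] [ 6 12 59] tool xy [25.8  5.4]
[294.2 290.8] [11  9 80] tool xy [ -2.8 -10.3]
```

carry_out --targets '[{"dp": [-0.3, 0, 0], "yaw": 0}, {"dp": [-0.3, 0, 0], "yaw": 0}, {"dp": [-0.4, -0.1, 0], "yaw": 3}, {"dp": [-0.5, -0.2, 0], "yaw": 8}, {"dp": [-0.6, -0.3, 0.1], "yaw": 14}, {"dp": [-0.6, -0.4, 0.1], "yaw": 20}, {"dp": [-0.6, -0.4, 0.1], "yaw": 20}]' --grip_force 100 --fingers -1

```text
clock: 24.78
eef_pos: [593.7, 37.4, 39.2]
tcp_rot: [3.141, 0.002, 2.724]
contact_force: [3.7, -6.9, 3.3]
opening: 0.39
grasp_force: 99.2
```

```bash
python3 tk.py w10.png
```

```text
yaw 156.08 F [ 3.7 -6.9  3.3] T [-1.097 -0.601 -0.066] j6 0.627 p [593.7  37.4  39.2] q6 -1.091 24.77
[296.1 232.2] [ 7 16 66] tool xy [24.9 -9.1]
[303.8 230.1] [ 5 12 47] tool xy [25.9 -5.9]
[312.5 229. ] [ 4  9 36] tool xy [26.3 -2.4]
[321.6 229.1] [ 5  9 38] tool xy [26.3  1.4]
[330.6 230.1] [ 6 11 51] tool xy [25.8  5.1]
[338.7 231.9] [ 7 15 64] tool xy [25.   8.4]
[372.9 257.2] [ 4 12 33] tool xy [13.5 23.1]
[293.8 290.5] [10 10 78] tool xy [ -2.6 -10.7]
```

The dot now turns with the gripper. I continue.

carry_out --targets '[{"dp": [-0.3, -0.5, 0], "yaw": 3}, {"dp": [-0.4, -0.7, 0], "yaw": 8}, {"dp": [-0.5, -0.9, 0.1], "yaw": 14}, {"dp": [-0.6, -1.1, 0.1], "yaw": 20}, {"dp": [-0.6, -1.2, 0.1], "yaw": 25}, {"dp": [-0.6, -1.2, 0.1], "yaw": 25}]'

```text
clock: 25.58
eef_pos: [592.8, 36.1, 39.0]
tcp_rot: [-3.141, 0.001, 2.288]
contact_force: [0.8, -5.0, 5.1]
opening: 0.389
grasp_force: 99.4
```

```bash
python3 tk.py w11.png|sed -n '1p;$p'
```

```text
yaw 131.09 F [ 0.8 -5.   5.1] T [-0.93  -0.046 -0.078] j6 0.512 p [592.8  36.1  39. ] q6 -0.658 25.57
[293.8 290.6] [10 10 73] tool xy [ -2.6 -11. ]
```

carry_out --targets '[{"dp": [-0.3, -0.2, 0], "yaw": 3}, {"dp": [-0.5, -0.4, 0], "yaw": 8}, {"dp": [-0.8, -0.6, 0.1], "yaw": 14}, {"dp": [-0.8, -0.6, 0.1], "yaw": 20}, {"dp": [-0.8, -0.6, 0.1], "yaw": 25}, {"dp": [-0.8, -0.6, 0.1], "yaw": 25}]'

```text
clock: 26.38
eef_pos: [591.5, 35.3, 38.7]
tcp_rot: [-3.139, -0.0, 1.852]
contact_force: [-4.3, -3.8, 8.8]
opening: 0.39
grasp_force: 99.8
```

```bash
python3 tk.py w12.png|sed -n '1p;$p'
```

```text
yaw 106.09 F [-4.3 -3.8  8.8] T [-0.715  0.585 -0.068] j6 0.517 p [591.5  35.3  38.7] q6 -0.223 26.38
[292.6 289.9] [ 8  9 32] tool xy [ -2.3 -11.8]
```

carry_out --targets '[{"dp": [0, 0.3, 0], "yaw": 4}, {"dp": [0, 0.5, 0], "yaw": 8}, {"dp": [0, 0.5, 0], "yaw": 12}, {"dp": [0, 0.5, 0], "yaw": 16}, {"dp": [0, 0.5, 0], "yaw": 16}]'

```text
clock: 27.05
eef_pos: [590.5, 35.2, 38.5]
tcp_rot: [-3.136, 0.001, 1.573]
contact_force: [-7.1, -4.5, 12.2]
opening: 0.383
grasp_force: 100.3
```

```bash
python3 tk.py w13.png|sed -n '1p;$p'
```

```text
yaw 90.11 F [-7.1 -4.5 12.2] T [-0.851  1.356 -0.045] j6 0.409 p [590.5  35.2  38.5] q6 0.056 27.05
yaw 90.11 F [-7.1 -4.5 12.2] T [-0.851  1.356 -0.045] j6 0.409 p [590.5  35.2  38.5] q6 0.056 27.05
```

carry_out --targets '[{"dp": [0, 0, 0], "yaw": 2}, {"dp": [0, 0, 0], "yaw": 4}, {"dp": [0, 0, 0], "yaw": 6}, {"dp": [0, 0, 0], "yaw": 6}]'

```text
clock: 27.6
eef_pos: [590.2, 35.2, 38.4]
tcp_rot: [-3.136, 0.002, 1.47]
contact_force: [-9.0, -5.4, 12.9]
opening: 0.388
grasp_force: 100.5
```

```bash
python3 tk.py w14.png|sed -n '1p;$p'
```

```text
yaw 84.21 F [-9.  -5.4 12.9] T [-0.859  1.489  0.617] j6 0.847 p [590.2  35.2  38.4] q6 0.16 27.6
yaw 84.21 F [-9.  -5.4 12.9] T [-0.859  1.489  0.617] j6 0.847 p [590.2  35.2  38.4] q6 0.16 27.6
```

```bash
cat > dd.py <<'E'
import cv2,numpy as np,sys
for f in sys.argv[1:]:
    g=cv2.imread(f'pics/{f}.png',0).astype(float)[278:303,280:308]; b=np.median(g)
    m=(g<(g.min()+b)/2).astype(np.uint8); k,l,st,ce=cv2.connectedComponentsWithStats(m)
    print(f,g.min(),b,[( (ce[i]+[280,278]).round(2).tolist(),st[i,2:].tolist()) for i in range(1,k) if st[i,4]>20])
E
python3 dd.py w9 w10 w11 w12 w13 w14; python3 - <<'E'
import cv2
g=cv2.imread('pics/w14.png',0); print(g[280:304:2,280:308])
E
```

```text
w9 47.0 193.0 [([302.83, 280.37], [8, 9, 30]), ([294.13, 290.77], [11, 10, 91]), ([280.5, 294.5], [3, 14, 24])]
w10 48.0 202.0 [([303.08, 279.62], [7, 6, 24]), ([293.96, 290.54], [11, 10, 89]), ([280.75, 295.69], [3, 14, 32])]
w11 61.0 220.0 [([302.89, 280.07], [7, 7, 27]), ([293.98, 290.46], [12, 10, 91]), ([280.67, 295.23], [3, 14, 30])]
w12 75.0 233.0 [([302.39, 280.22], [8, 8, 23]), ([293.77, 290.43], [11, 10, 91]), ([280.76, 295.52], [3, 14, 33])]
w13 78.0 237.0 [([302.65, 280.16], [8, 8, 31]), ([293.46, 290.62], [12, 10, 87]), ([280.71, 295.81], [3, 14, 31])]
w14 76.0 237.0 [([302.34, 280.19], [8, 8, 32]), ([293.71, 291.01], [11, 11, 86]), ([280.73, 296.03], [3, 13, 30])]
[[217 240 240 239 239 238 237 237 237 238 239 240 242 241 240 240 241 242
  243 212 144 121 126 148 158 153 181 219]
 [213 239 238 240 240 240 238 238 237 237 238 238 240 241 242 240 240 240
  241 204 131 145 158 153 193 228 238 240]
 [212 240 240 238 239 240 240 239 237 238 237 237 238 239 239 241 240 240
  233 192 151 157 195 229 239 240 240 241]
 [210 241 241 240 239 239 239 239 239 238 237 214 171 150 152 
[... 291 characters left out ...]
 81  99 172 223 240 241 240 239 196 102 101  98 103 105 102 101 102 105
  142 202 231 238 237 236 237 237 238 237]
 [ 76  82 103 162 218 237 241 241 226 171 102 100 101  99 102 102 102 103
  144 191 225 237 238 239 239 239 239 240]
 [ 81  77 142 192 206 217 231 239 241 239 235 219 176 137 135 160 174 212
  234 213 222 241 241 240 241 242 240 241]
 [ 77  77 172 203 205 206 207 215 232 240 241 240 239 239 238 238 239 239
  239 236 222 228 239 239 240 240 240 241]
 [ 79 100 177 205 204 205 205 204 207 226 238 240 241 241 240 237 237 238
  238 240 237 237 240 240 241 240 241 241]
 [ 78 147 193 205 204 204 205 205 205 205 210 223 236 241 241 239 239 238
  237 237 239 238 237 239 239 239 240 240]]
```

carry_out --targets '[{"dp": [0, 0, 0], "yaw": 1}, {"dp": [0, 0, 0], "yaw": 2}, {"dp": [0, 0, 0], "yaw": 3}, {"dp": [0, 0, 0], "yaw": 3}]'

```text
clock: 28.15
eef_pos: [590.0, 35.2, 38.4]
tcp_rot: [-3.136, 0.003, 1.42]
contact_force: [-8.7, -4.8, 12.7]
opening: 0.391
grasp_force: 100.5
```

```bash
python3 tk.py w15.png|sed -n '1p'; python3 dd.py w13 w14 w15
```

```text
yaw 81.35 F [-8.7 -4.8 12.7] T [-0.734  1.615  1.595] j6 1.702 p [590.   35.2  38.4] q6 0.21 28.15
w13 78.0 237.0 [([302.65, 280.16], [8, 8, 31]), ([293.46, 290.62], [12, 10, 87]), ([280.71, 295.81], [3, 14, 31])]
w14 76.0 237.0 [([302.34, 280.19], [8, 8, 32]), ([293.71, 291.01], [11, 11, 86]), ([280.73, 296.03], [3, 13, 30])]
w15 74.0 236.0 [([302.4, 280.04], [8, 7, 25]), ([293.93, 291.67], [10, 10, 84]), ([280.72, 296.21], [3, 13, 29])]
```

The nut is confirmed stopped: the dot now lags the gripper as torque rises at 0.34 N m/deg. The bottom is at yaw ≈ 86.1°, so the final yaw is 176.3°. I back off.

carry_out --targets '[{"dp": [0, 0, 0], "yaw": -4}, {"dp": [0.2, 0.1, 0], "yaw": -12}, {"dp": [0.5, 0.2, -0.1], "yaw": -20}, {"dp": [0.8, 0.3, -0.1], "yaw": -28}, {"dp": [1.0, 0.4, -0.1], "yaw": -36}, {"dp": [1.2, 0.3, -0.1], "yaw": -44}, {"dp": [1.4, 0.2, -0.2], "yaw": -50}, {"dp": [1.4, 0.2, -0.2], "yaw": -50}]'

```text
clock: 29.2
eef_pos: [592.9, 36.1, 38.9]
tcp_rot: [-3.139, 0.0, 2.291]
contact_force: [-1.9, -7.9, 8.0]
opening: 0.386
grasp_force: 100.0
```

```bash
python3 tk.py w16.png|sed -n '1p'; python3 dd.py w16
```

```text
yaw 131.27 F [-1.9 -7.9  8. ] T [-1.363  0.379  0.101] j6 -0.6 p [592.9  36.1  38.9] q6 -0.66 29.2
w16 60.0 220.0 [([302.33, 280.5], [8, 9, 30]), ([293.7, 290.53], [11, 10, 88]), ([280.66, 295.41], [3, 14, 29])]
```

carry_out --targets '[{"dp": [0.1, 0, 0], "yaw": -4}, {"dp": [0.4, 0, 0], "yaw": -12}, {"dp": [0.7, 0, -0.1], "yaw": -20}, {"dp": [1.0, 0, -0.1], "yaw": -28}, {"dp": [1.3, 0.1, -0.2], "yaw": -36}, {"dp": [1.5, 0.1, -0.2], "yaw": -42}, {"dp": [1.5, 0.1, -0.2], "yaw": -45}, {"dp": [1.5, 0.1, -0.2], "yaw": -45}, {"dp": [1.5, 0.1, -0.2], "yaw": -45}]'

```text
clock: 30.38
eef_pos: [594.0, 38.5, 39.4]
tcp_rot: [3.141, 0.003, 3.073]
contact_force: [5.9, -0.4, 2.2]
opening: 0.387
grasp_force: 99.4
```

```bash
python3 tk.py w17.png|sed -n '1p'; python3 dd.py w9 w17; python3 - <<'E'
from h import *
# bar flush check (side view before nut vs now) and wrist view of bar angle
a=cv2.imread('pics/s8.png',0).astype(int);C,im=shot('side','s17.png');b=cv2.cvtColor(im,cv2.COLOR_RGB2GRAY).astype(int)
print('side diff bar area',np.abs(a-b)[195:250,300:370].mean())
s0=cv2.imread('pics/side0.png').astype(int);d=np.abs(s0-im[:,:,::-1]).max(2)
for k,(x,y) in dict(bush=(249,202),loupeA=(324,164),jar=(363,166),loupeB=(280,126),bob=(420,291),brush=(405,215),orange=(244,138),yellow=(206,172)).items(): print(k,d[y-9:y+9,x-9:x+9].mean().round(1))
E
```

```text
yaw 176.08 F [ 5.9 -0.4  2.2] T [-0.146 -0.832  0.022] j6 0.044 p [594.   38.5  39.4] q6 -1.44 30.38
w9 47.0 193.0 [([302.83, 280.37], [8, 9, 30]), ([294.13, 290.77], [11, 10, 91]), ([280.5, 294.5], [3, 14, 24])]
w17 43.0 192.0 [([302.64, 280.0], [7, 8, 22]), ([294.21, 290.51], [12, 10, 90]), ([280.74, 295.29], [3, 15, 34])]
side diff bar area 0.7942857142857143
bush 1.2
loupeA 43.3
jar 1.2
loupeB 1.8
bob 0.9
brush 0.9
orange 1.1
yellow 1.0
```

```bash
python3 -c "
from rig import r
print(r.sign_off())"
```

```text
the job is handed in; nothing more can be done
None
```

The straightedge stands flush along the insert's free edge, spanning it. The nut was bottomed out, backed off about 90° and is still held, and I handed in at about 30 s. During the first tightening the dot suggested about 50° of grip slip, unexplained, so I repeated the tightening and back-off with a stronger grip, and it stopped at the same place with no slip; the other items showed no movement, except that the arm hid one loupe from the last check.

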